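Turn the recipe leaf and stand the easel at 60 degrees

ROBOT

A 7-joint arm with a two-finger parallel gripper is mounted at the origin on the work surface. World frame = base frame: x ahead of the robot, y to its left, z up, the work surface at z = 0. Lengths are in m, angles in rad, forces in N, time in s.
With the tool pointing down it reaches from about 0.4 to 0.85 m from the base axis. Payload 10.4 kg.
Tool frame: the origin (TCP) lies where the fingers leave the gripper's body, on its centre line; the fingertips stand 70 mm ahead of it and the grasp point (between the pads) lies r.grip_depth ahead of it (r.grip_depth is the distance from the TCP to the grasp point, in m); z points along the fingers, y is the direction in which the jaws open and shut (so a half turn about z gives the same grasp; the last joint's range is limited). The gripper opens to 87 mm and grips with 3 to 60 N. Pads are 19 mm wide; open, the fingers measure 117 mm over their backs; the gripper's body (75 mm by 190 mm) begins 51 mm behind the grasp point.
Start: joints at [1.095, 0.332, -0.065, 1.46, 0.022, 1.35, -0.088], TCP at [0.273, -0.562, 0.292] pointing down, gripper open.
Joint ranges: [-2.6, 2.6], [-0.5, 2.12], [-1.47, 1.34], [0.16, 2.42], [-1.27, 4.41], [0.06, 2.06], [-2.6, 2.6]. Speed limits (rad/s): [2.22, 2.22, 2.79, 2.79, 3.14, 3.14, 3.14].

INTERFACE

Orientations are given as a unit quaternion [x, y, z, w].
In Python, from bench import monitor, viewer, workorder, nets, r gives the robot as it stands.
- The arm moves only by the tool drive_tool, never from a script. Its argument "plan" is a list of rows, each an object of numbers: "rx", "ry", "rz": the turn, a rotation vector about the tool's x, y, z in units of 360 degrees (1.0 is 360 degrees); "x", "y", "z": the shift along the tool's x, y, z in units of 1000 mm (1.0 is 1000 mm); "fingers": the opening, from 0 (shut) to 1 (fully open). In form: [{"rx": .., "ry": .., "rz": .., "x": .., "y": .., "z": .., "fingers": ..}, ...]. A call has 1 to 12 rows; each row is the pose to reach, as a shift and turn from the pose commanded when the call began, along the tool's axes at that moment, turning the shorter way round; what a row does not reach only later rows make up. A row lasts 1/8 s, in which the tool goes at most 62.5 mm and 10.7 degrees, less where a joint would pass 70% of its speed; a pose out of reach is approached as far as the arm can. A call with a number of a shift or a turn outside -1 to 1 is refused whole. A call with a gripper value outside its range is refused whole. The fingers move at their own pace and stop on an object; "squeeze" is the grip in N (left out, the last holds). Time passes only in rows, so rows that repeat a pose let the fingers close. It gives the time, the measured TCP pose, the force and the opening at its end, in the units of the state.
- monitor.read_state(): the state, without advancing time (a new reading comes with each control period).
- viewer.camera(name): name is "scene" or "top" or "wrist"; returns a dict with "color" (420x560x3 uint8, red, green, blue), "depth" (420x560 float32, m along the optical axis (not along the pixel's ray), 0 where there is no reading), "camera_matrix" (3x3 intrinsics, pixels), "xyz" and "rotation" of the camera in the world. Camera axes: x right, y down, z forward; pixel columns grow to the right and rows downward; lengths in m; the calibration is good to about 2 mm. A picture is of the moment at which its call begins.
- workorder.close_job(): hands the job in, once; it reports no verdict.
Trained networks look in the newest picture that a camera, given by its name, has taken for a name from the list of things; names that differ only in an ending like _2 or _b are one class to them, and where a whole thing is asked for, a point or a joint stands for the part that bears it (a point fixed in the world has none). Each returns a list of dicts, best first, with "confidence" (0 to 1); they miss things now and then, are a little off and sometimes report something else, mostly with a low value. They report only what shows in the picture. A call takes as long as a camera call.
- nets.find_in(label, camera): "centre" ([x, y, z] in m, in world coordinates, good to about 4 mm: the middle of the surface that is visible of it).
- nets.regions_of(label, camera): "region" (420x560 bool, what is visible of it).
The state is a dict: "time": time; "joint_positions": joint angles; "joint_vel": joint speeds; "joint_torque": joint torques, N m; "ee_pos": TCP position; "eef_rot": TCP orientation; "ft_force": force on the tool from outside, world axes, zero at the start; "torque": the same for the moment, N m; "width": finger opening in m.
Only numpy, scipy, OpenCV 4.12 (cv2) and the standard library are available. Lean on these libraries where they do the work, as an engineer would, in place of code of your own. Each camera call takes 0.05 s, during which the arm holds its last target.

TASK

Get the recipe easel ready for the barista on the far side of the counter: turn its stiff loose leaf right over the rings so that it lies flat on the opposite page and shows its other face. Then raise the easel's board to lean at 60 degrees from the counter, let go, and watch for two seconds that its friction hinge holds it there. Leave the other things on the counter where they are.

Things in the scene. Friction and masses are not known exactly. Their poses are not given: they have to be found in the camera images.
- easel: Recipe easel, fixed to the counter: steel foot plate 165 x 170 x 8 mm (x = -158 to +8 mm) with a black two-page ring-binder board hinged on it. Origin: on the counter below the middle of the board's hinge axis, which lies 35 mm higher, along y. x points level from the board's top edge (nearer the robot) to the readers, z up.
- board (a joint): Lean of the board from the counter, rad: 0 level, pi/2 upright; stops 0 and 1.75. Friction hinge: it stays where it is left (0.9 N m to turn, plus the weight of 0.45 kg). At lean a, 'up the board' is (-cos a, 0, sin a) and the pages' outward normal (sin a, 0, cos a) in the easel's axes.
- ring_mid (a point): Middle of the ring axis: 87 mm up the board from the hinge axis, at mid-width, 16 mm out along the pages' normal. Axes: x down the board, y along the hinge, z the normal. The board is 216 mm wide along y, 8 mm thick, centred on the hinge axis in thickness, from 10 to 165 mm up; 8 mm page stacks cover its face at 10 to 102 mm either side of the rings.
- board_bar (a point): Centre of the grip bar on the board's top edge: round steel bar 10 mm thick, 30 mm long along the hinge axis, on a 14 mm wide stem at mid-width, 190 mm up the board from the hinge axis (25 mm beyond the board's edge). It can be pinched by its two ends and turns between the fingers as the board swings. Axes as point ring_mid.
- leaf (a joint): Angle of the loose leaf about the ring axis, rad: 0 flat on the +y page, pi/2 square to the board, pi flat on the -y page (stops at 0 and pi). Stiff: it stays where it is left (0.045 N m). White card, 50 g, 140 mm along the rings, centred on ring_mid, 3 mm thick, reaching 6 to 104 mm from the ring axis; a cup drawing on one face, a bar chart on the other.
- leaf_tab (a point): Centre of the grey grip bead at the middle of the leaf's free edge: round bar 10 mm thick, 24 mm long along the rings, on a 14 mm wide stem, 127 mm from ring_mid (23 mm beyond the card, 19 mm beyond the board's side). It can be pinched by its two ends and turns between the fingers as the leaf swings. Axes: x along the rings, y from rings to bead, z out of the cup face.
- glass_cup: Bystander: glass espresso cup with a side handle, 68 mm across, 62 mm tall, standing just in front of the easel. Origin at the centre of its underside.
- tamper: Bystander: coffee tamper, steel foot 58 mm across, wooden knob, 79 mm tall, just in front of the easel. Origin at the centre of its underside.
- pitcher: Bystander: steel milk pitcher, 88 mm across, 92 mm tall, with a handle, beside the easel. Origin at the centre of its underside.
- portafilter: Bystander: portafilter lying on the counter: steel basket 68 mm across, 32 mm tall, wooden handle 115 mm long, beside the easel. Origin at the centre of the basket's underside.
- dosing_cup: Bystander: small steel cup, 60 mm across, 60 mm tall, on the robot's side of the easel. Origin at the centre of its underside.
- brush: Bystander: counter brush, 180 mm long, lying flat.
- scale: Bystander: flat black coffee scale, 130 x 110 x 22 mm. Origin at the centre of its underside.

How it is judged:
On the way, in this order (a step that is already met when the one before it is completed fails the run):
1. the leaf is turned over the rings and lies on the opposite page (value of joint leaf above 2.9 rad), for 0.2 s.
2. the board leans at 60 degrees, let go, and has stayed there for nearly two seconds (value of joint board between 0.96 and 1.134 rad and velocity of joint board between -0.03 and 0.03 rad/s and contact force between each of the arm, the fingers and easel below 0.1 N), for 1.8 s.
At the end, for the whole second after the job is handed in: The leaf lies on the -y page (within 0.24 rad of flat), the board leans at 60 degrees from the counter within 5 degrees (0.96 to 1.134 rad), at rest and not touched by the robot (all of step 2 and value of joint leaf above 2.9 rad).
It fails at once if one of the other things (glass cup, tamper, pitcher, portafilter) is pushed more than 30 mm or tipped over (distance of any of glass_cup, tamper, pitcher, portafilter from where it was at the start of the episode above 0.03 m or angle between any of glass_cup, tamper, pitcher, portafilter's own z axis and vertical above 0.5 rad).
It fails at once if one of the other things (dosing cup, brush, scale) is pushed more than 30 mm or tipped over (distance of any of dosing_cup, brush, scale from where it was at the start of the episode above 0.03 m or angle between any of dosing_cup, brush, scale's own z axis and vertical above 0.5 rad).
It also fails if it takes over 67 s, if anything falls off the work surface, if the arm or the gripper's body presses on something with over 40 N, if the wrist force passes 120 N, or if a joint passes its speed limit or range.

## Working session

There is one attempt and no reset: what is moved stays moved. The work goes in short steps, Python scripts to look and compute and a tool call to move; the robot and the scene stay as the last step left them, time stands still between calls to the robot, and variables do not carry over. Pictures are saved under pics/ and viewed, and the job is handed in when it is done.

Besides the shell and the picture viewer there is one more tool, called as name(argument=value, ...), one argument or row to a line, values as JSON. drive_tool: Moves the arm, as the interface text tells. Its arguments: {"type":"object","properties":{"plan":{"type":"array","items":{"type":"object","properties":{"rx":{"type":"number","minimum":-1,"maximum":1},"ry":{"type":"number","minimum":-1,"maximum":1},"rz":{"type":"number","minimum":-1,"maximum":1},"x":{"type":"number","minimum":-1,"maximum":1},"y":{"type":"number","minimum":-1,"maximum":1},"z":{"type":"number","minimum":-1,"maximum":1},"fingers":{"type":"number"}}}},"squeeze":{"type":"number"}},"required":["plan"]}

```bash
ls; mkdir -p pics
python3 - <<'E'
from bench import monitor, viewer, workorder, nets, r
import cv2,numpy as np
print(monitor.read_state()); print(r.grip_depth)
for n in ["scene","top","wrist"]:
    c=viewer.camera(n); cv2.imwrite(f"pics/{n}0.png",c["color"][:,:,::-1]); print(n,c["xyz"],c["rotation"],c["camera_matrix"])
    if n!="wrist":
        for l in ["easel","board","ring_mid","board_bar","leaf","leaf_tab","glass_cup","tamper","pitcher","portafilter","dosing_cup","brush","scale"]:
            print(l,[(np.round(d["centre"],3),round(d["confidence"],2)) for d in nets.find_in(l,n)][:2])
E
```

```text
pics
{'time': 0.0, 'joint_positions': array([ 1.09542806,  0.33289982, -0.06469339,  1.46094378,  0.0216268 ,
        1.34990318, -0.08851021]), 'joint_vel': array([ 0.00135688, -0.00021914,  0.00079563,  0.00067555, -0.00210077,
       -0.00179639,  0.00018546]), 'joint_torque': array([ 5.64510483e-04, -6.23254681e+01,  2.53115228e-02, -3.89888334e+01,
       -6.12652232e-02,  3.98827856e-02,  1.15719486e-04]), 'ee_pos': array([ 0.27327229, -0.56177008,  0.29143524]), 'eef_rot': array([ 9.74482930e-01,  2.24460437e-01, -2.09843104e-04, -6.98050444e-04]), 'ft_force': array([0.20505999, 0.27083528, 0.08237345]), 'torque': array([-0.01190186,  0.03961426, -0.00662452]), 'width': 0.08685080975263967}
0.051
scene [ 0.98751276 -0.64249321  1.20742434] [ 0.92251535  0.25447351 -0.08301639 -0.27805923] [[427.81299515   0.         281.70856727]
 [  0.         427.81299515 212.06920235]
 [  0.           0.           1.        ]]
easel [(array([ 0.584, -0.032,  0.062]), 0.78)]
board [(array([ 0.578, -0.033,  0.065]), 0.7)]
ring_mid [(array([ 0.575, -0.034,  0.068]), 0.58), (array([0.715, 0.072
[... 1121 characters left out ...]
 -0.03 ,  0.015]), 0.58)]
tamper [(array([ 0.568, -0.023,  0.062]), 0.72), (array([0.699, 0.076, 0.066]), 0.49)]
pitcher [(array([0.486, 0.198, 0.005]), 0.71)]
portafilter [(array([ 0.612, -0.283,  0.03 ]), 0.92), (array([ 0.574, -0.028,  0.067]), 0.72)]
dosing_cup [(array([ 0.496, -0.202,  0.02 ]), 0.66)]
brush [(array([ 0.548, -0.478,  0.016]), 0.57), (array([ 0.574, -0.03 ,  0.067]), 0.23)]
scale [(array([0.586, 0.495, 0.022]), 0.68), (array([0.486, 0.201, 0.006]), 0.68)]
wrist [ 0.33670379 -0.53081344  0.3841049 ] [ 0.84033258 -0.52586987 -0.06900196  0.11198555] [[347.16296365   0.         282.08754171]
 [  0.         347.16296365 205.93619841]
 [  0.           0.           1.        ]]
```

View pics/scene0.png

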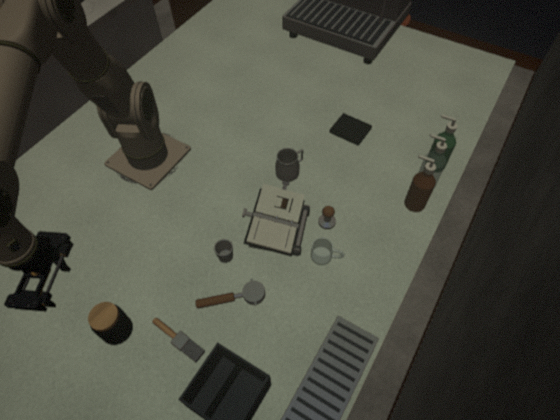

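View pics/top0.png

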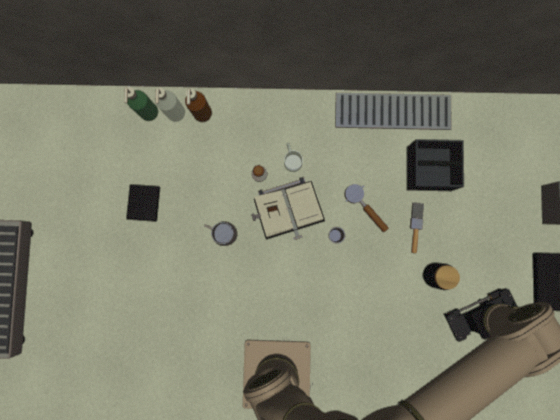

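The top view shows the easel with its hinge at about (283,187), the bar at about (297,236) and the leaf tab at about (254,217), next to the pitcher at (223,233). I'll zoom in and fit its pose next.

```bash
cat > h.py <<'E'
from bench import monitor, viewer, workorder, nets, r
import cv2,numpy as np
from scipy.spatial.transform import Rotation as R
def cloud(c):
    d=c["depth"];K=c["camera_matrix"];v,u=np.mgrid[:d.shape[0],:d.shape[1]]
    p=np.stack([(u-K[0,2])/K[0,0]*d,(v-K[1,2])/K[1,1]*d,d],-1)
    return p@R.from_quat(c["rotation"]).as_matrix().T+c["xyz"]
E
python3 - <<'E'
from h import *
for n,(u0,u1,v0,v1) in {"top":(200,350,140,260),"scene":(220,360,140,270)}.items():
    c=viewer.camera(n);P=cloud(c)
    cr=c["color"][v0:v1,u0:u1,::-1]; cr=cv2.resize(cr,None,fx=5,fy=5,interpolation=cv2.INTER_CUBIC)
    cr=np.clip(cr*1.5,0,255).astype(np.uint8)
    cv2.imwrite(f"pics/{n}1.png",cr)
    z=np.clip(P[v0:v1,u0:u1,2]/0.12*255,0,255).astype(np.uint8)
    cv2.imwrite(f"pics/{n}1z.png",cv2.applyColorMap(cv2.resize(z,None,fx=5,fy=5,interpolation=cv2.INTER_NEAREST),cv2.COLORMAP_JET))
    np.save(n+"P.npy",P)
    for l in ["leaf","board","easel"]:
        rr=nets.regions_of(l,n)
        if rr:
            m=rr[0]["region"]; q=P[m]; print(n,l,m.sum(),q.mean(0),q.min(0),q.max(0),rr[0]["confidence"])
            a=np.c_[q[:,:2],np.ones(len(q))]
            print(np.linalg.lstsq(a,q[:,2],rcond=None)[0])
            print(cv2.minAreaRect(q[:,:2].astype(np.float32)))
E
```

```text
top leaf 1110 [0.55960299 0.02429327 0.08256309] [ 0.44016649 -0.03886949  0.00066077] [0.63870039 0.09070574 1.49205169] 0.97
[-0.43121013  0.08624825  0.32177431]
((0.5319922566413879, 0.027048170566558838), (0.20054292678833008, 0.11889240145683289), 15.784818649291992)
top board 2844 [ 0.57024221 -0.02760427  0.07338271] [ 0.44016649 -0.15817536 -0.00651607] [0.68307056 0.1056865  1.49205169] 0.7
[-0.47846708  0.04801456  0.34755024]
((0.5528610944747925, -0.02807345986366272), (0.20243792235851288, 0.24885326623916626), 20.91538429260254)
top easel 2986 [ 0.57586816 -0.02649608  0.07290804] [ 0.44016649 -0.15245659 -0.0029416 ] [0.69029767 0.09419256 1.49205169] 0.8
[-0.51654608  0.04513535  0.37156639]
((0.5600191950798035, -0.02443644404411316), (0.22109925746917725, 0.2347339242696762), 19.324277877807617)
scene leaf 1295 [0.5666268  0.02203309 0.08529151] [ 0.48067421 -0.64249321 -0.00525953] [0.98751276 0.14534322 1.20742434] 0.95
[ 0.41487768 -1.05252149 -0.126599  ]
((0.714412271976471, -0.26834017038345337), (0.14607714116573334, 0.9148544073104858), 27.054338455200195)
scene board 3096 [ 0.581352   -0.03537505  0.07362713] [ 4.45551205e-01 -6.42493211e-01  4.97800858e-04] [0.98751276 0.12690975 1.20742434] 0.75
[ 0.38352563 -0.43885794 -0.16486089]
((0.6974020004272461, -0.2827177047729492), (0.19002385437488556, 0.9046000242233276), 27.01824951171875)
scene easel 3582 [ 0.58889107 -0.03248269  0.06809057] [ 0.44051107 -0.64249321 -0.00707423] [0.98751276 0.16140022 1.20742434] 0.64
[ 0.264756   -0.48179277 -0.1034718 ]
((0.6906514763832092, -0.26514023542404175), (0.21456557512283325, 0.9359750151634216), 25.280364990234375)
```

View pics/top1.png

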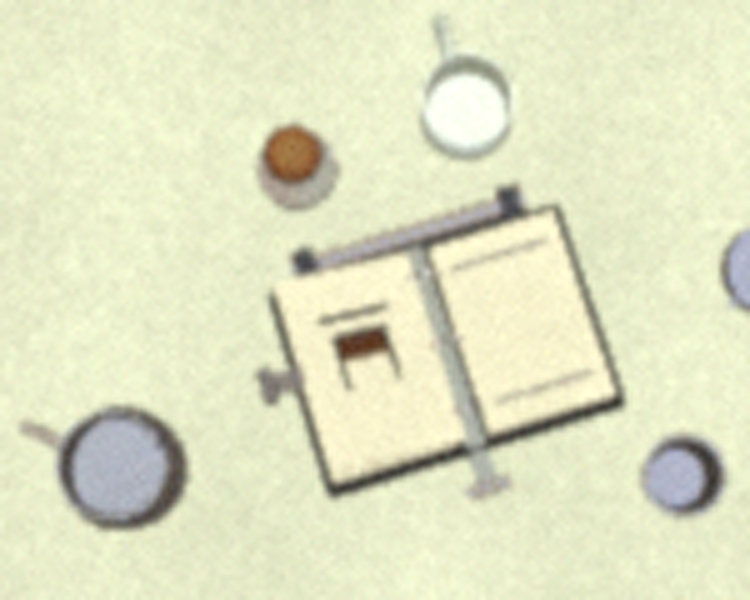

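View pics/scene1.png

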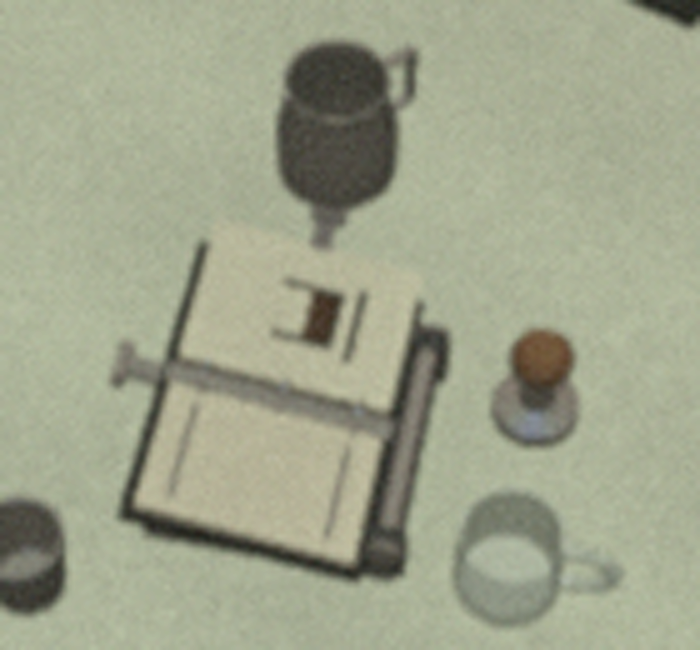

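View pics/top1z.png

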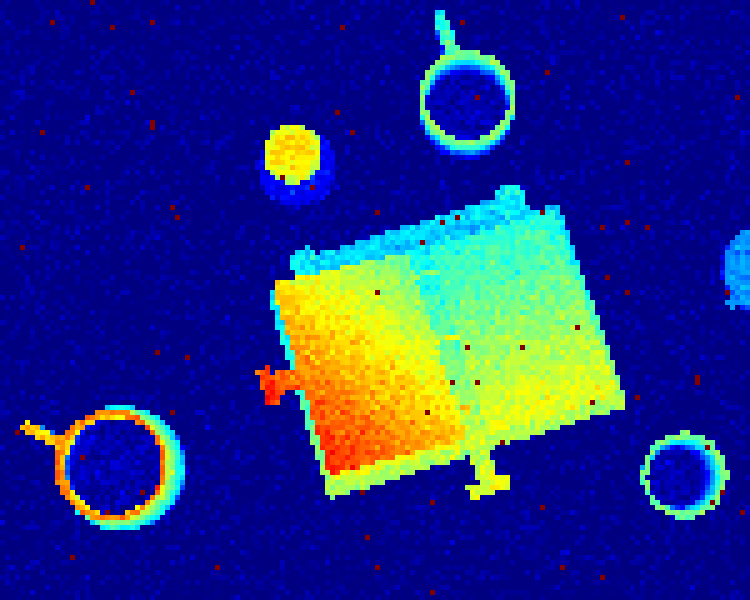

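```bash
cat > model.py <<'E'
from h import *
from scipy.optimize import least_squares
def bp(p,u,w,n):
    ox,oy,yaw,a=p[:4]
    l=np.array([-u*np.cos(a)+n*np.sin(a),w,0.035+u*np.sin(a)+n*np.cos(a)])
    c,s=np.cos(yaw),np.sin(yaw)
    return np.array([ox+c*l[0]-s*l[1],oy+s*l[0]+c*l[1],l[2]])
def leafp(p,x,rad,h=0):  # x along ring (down the board), rad from axis, h normal of cup face
    q=p[4]; return bp(p,0.087-x,rad*np.cos(q)-h*np.sin(q),0.016+rad*np.sin(q)+h*np.cos(q))
def proj(c,X):
    x=R.from_quat(c["rotation"]).as_matrix().T@(X-c["xyz"]);K=c["camera_matrix"]
    return np.array([K[0,0]*x[0]/x[2]+K[0,2],K[1,1]*x[1]/x[2]+K[1,2]])
E
python3 - <<'E'
from model import *
cT=viewer.camera("top");cS=viewer.camera("scene")
P=np.load("topP.npy")
obs=[("T",lambda p:bp(p,.19,0,0),(489,486)),("T",lambda p:leafp(p,0,.127),(268,386)),
("T",lambda p:bp(p,.165,-.108,.004),(623,403)),("T",lambda p:bp(p,.165,.108,.0),(331,494)),("T",lambda p:bp(p,.01,-.108,.004),(559,206)),
("S",lambda p:bp(p,.19,0,0),(120,364)),("S",lambda p:leafp(p,0,.127),(324,240)),("S",lambda p:bp(p,.165,-.108,0),(127,516)),("S",lambda p:bp(p,.165,.108,.004),(205,243)),
("T",lambda p:leafp(p,-.07,.104),(330,474)),("T",lambda p:leafp(p,.07,.104),(273,287))]
off={"T":(200,140),"S":(220,140)}
def res(p):
    o=[]
    for k,f,px in obs:
        c=cT if k=="T" else cS
        t=np.array(px)/5+np.array(off[k])-.4
        o+=list(proj(c,f(p))-t)
    # depth planes
    for (uu,ww) in [(.06,-.05),(.11,-.05),(.15,-.08),(.03,-.08)]:
        X=bp(p,uu,ww,.012);u,v=np.round(proj(cT,X)).astype(int);z=np.median(P[v-2:v+3,u-2:u+3,2]);o.append((X[2]-z)*500)
    for x,rad in [(0,.05),(.04,.08),(-.04,.08),(0,.09),(-.04,.03),(.04,.03)]:
        X=leafp(p,x,rad,.0015);u,v=np.round(proj(cT,X)).astype(int);z=np.median(P[v-2:v+3,u-2:u+3,2]);o.append((X[2]-z)*500)
    return np.array(o)
s=least_squares(res,[.65,-.03,.28,.2,.25],loss="soft_l1",diff_step=1e-3,x_scale=[.01,.01,.1,.1,.1])
print(s.x,np.round(res(s.x),1)); np.save("p.npy",s.x)
p=s.x
for n,X in dict(bar=bp(p,.19,0,0),tab=leafp(p,0,.127),ring=bp(p,.087,0,.016)).items(): print(n,X)
for th in [.6,1.2,1.57,2,2.5,3,3.14]: print(th,leafp(np.r_[p[:4],th],0,.127))
for a in [.4,.6,.8,1.047]: print(a,bp(np.r_[p[:3],a],.19,0,0))
E
```

```text
[ 0.65782491 -0.0021569   0.32340225  0.17059341  0.211411  ] [-0.1 -0.7 -0.1 -0.8  1.  -0.4 -0.6  0.1 -0.1 -1.7  0.1  0.5  0.7 -3.9
 -2.7  0.9 -1.  -0.3 -0.3 -0.8 -0.2 -1.4  0.2 -1.   0.2 -0.2  0.2 -0.1
 -0.4 -0.6  0.3 -0.4]
bar [ 0.4802896  -0.06166134  0.06725576]
tab [0.54393629 0.09063263 0.09180029]
ring [ 0.57910789 -0.02854045  0.06553749]
0.6 [0.55734028 0.0747122  0.13620616]
1.2 [0.5835366  0.02147945 0.18218824]
1.57 [ 0.59951848 -0.02159278  0.19069395]
2 [ 0.61449205 -0.072421    0.17934197]
2.5 [ 0.62367635 -0.12091059  0.14044017]
3 [ 0.62194874 -0.14678475  0.08319958]
3.14 [ 0.61950027 -0.14894567  0.06573682]
0.4 [ 0.49189546 -0.05777141  0.10898949]
0.6 [ 0.50914042 -0.05199142  0.14228207]
0.8 [ 0.53231296 -0.04422469  0.17129766]
1.047 [ 0.56771892 -0.03235769  0.19952606]
```

```bash
cat >> model.py <<'E'
def rel(pos,Rt,st=None):
    "target TCP pose -> row numbers"
    st=st or monitor.read_state()
    R0=R.from_quat(st["eef_rot"])
    d=R0.inv().apply(np.array(pos)-st["ee_pos"]); rv=(R0.inv()*Rt).as_rotvec()/(2*np.pi)
    return dict(zip(["x","y","z","rx","ry","rz"],[float(round(v,4)) for v in [*d,*rv]]))
def axes(p):
    c,s=np.cos(p[2]),np.sin(p[2]);E=np.array([[c,-s,0],[s,c,0],[0,0,1.]]);a=p[3]
    down=E@[np.cos(a),0,-np.sin(a)];y=E[:,1];n=E@[np.sin(a),0,np.cos(a)]
    return down,y,n
def frame(yax,zax):
    return R.from_matrix(np.stack([np.cross(yax,zax),yax,zax],1))
D=0.058 # bead depth ahead of TCP
E
python3 - <<'E'
from model import *
p=np.load("p.npy");d,y,n=axes(p)
Rt=frame(d,-n);print(Rt.as_matrix())
tab=leafp(p,0,.127)
print(rel(tab+n*(D+.09),Rt))
E
```

```text
[[-3.17794265e-01  9.34396396e-01 -1.60966397e-01]
 [ 9.48159694e-01  3.13181227e-01 -5.39510360e-02]
 [ 2.77555756e-17 -1.69767179e-01 -9.85484198e-01]]
{'x': 0.5537, 'y': -0.4654, 'z': 0.0546, 'rx': 0.0223, 'ry': -0.0196, 'rz': -0.2288}
```

drive_tool(
  plan=[
    {"x": 0.14, "y": -0.116, "z": 0.0, "rx": 0.0, "ry": 0.0, "rz": -0.057, "fingers": 1},
    {"x": 0.28, "y": -0.23, "z": 0.0, "rx": 0.0, "ry": 0.0, "rz": -0.114, "fingers": 0.7},
    {"x": 0.554, "y": -0.465, "z": 0.055, "rx": 0.0223, "ry": -0.0196, "rz": -0.2288, "fingers": 0.7},
    {"x": 0.554, "y": -0.465, "z": 0.055, "rx": 0.0223, "ry": -0.0196, "rz": -0.2288},
    {"x": 0.554, "y": -0.465, "z": 0.055, "rx": 0.0223, "ry": -0.0196, "rz": -0.2288},
    {"x": 0.554, "y": -0.465, "z": 0.055, "rx": 0.0223, "ry": -0.0196, "rz": -0.2288},
    {"x": 0.554, "y": -0.465, "z": 0.055, "rx": 0.0223, "ry": -0.0196, "rz": -0.2288},
    {"x": 0.554, "y": -0.465, "z": 0.055, "rx": 0.0223, "ry": -0.0196, "rz": -0.2288},
    {"x": 0.554, "y": -0.465, "z": 0.055, "rx": 0.0223, "ry": -0.0196, "rz": -0.2288},
    {"x": 0.554, "y": -0.465, "z": 0.055, "rx": 0.0223, "ry": -0.0196, "rz": -0.2288},
    {"x": 0.554, "y": -0.465, "z": 0.055, "rx": 0.0223, "ry": -0.0196, "rz": -0.2288},
    {"x": 0.554, "y": -0.465, "z": 0.055, "rx": 0.0223, "ry": -0.0196, "rz": -0.2288},
  ],
)

```text
validation failed for argument at $.pl...
```

drive_tool(
  plan=[
    {"x": 0.14, "y": -0.116, "z": 0.0, "rx": 0.0, "ry": 0.0, "rz": -0.057, "fingers": 0.7},
  ],
)

```text
time: 2.08
ee_pos: [0.2967, -0.5074, 0.2914]
eef_rot: [0.95, 0.313, -0.001, 0.0]
ft_force: [0.2, -0.6, -0.1]
width: 0.0827
```

Run:
```python
from model import *
p=np.load("p.npy");d,y,n=axes(p)
Rt=frame(d,-n)
tab=leafp(p,0,.127)
print(rel(tab+n*(D+.09),Rt),monitor.read_state()["time"])
```

```text
{'x': 0.5784, 'y': -0.3261, 'z': 0.0529, 'rx': 0.0233, 'ry': -0.0169, 'rz': -0.1996} 2.075
```

drive_tool(
  plan=[
    {"x": 0.14, "y": -0.08, "z": 0.0, "rx": 0.0, "ry": 0.0, "rz": -0.06, "fingers": 0.7},
    {"x": 0.29, "y": -0.165, "z": 0.0, "rx": 0.0, "ry": 0.0, "rz": -0.12, "fingers": 0.7},
    {"x": 0.578, "y": -0.326, "z": 0.053, "rx": 0.0233, "ry": -0.0169, "rz": -0.1996, "fingers": 0.7},
    {"x": 0.578, "y": -0.326, "z": 0.053, "rx": 0.0233, "ry": -0.0169, "rz": -0.1996, "fingers": 0.7},
    {"x": 0.578, "y": -0.326, "z": 0.053, "rx": 0.0233, "ry": -0.0169, "rz": -0.1996, "fingers": 0.7},
    {"x": 0.578, "y": -0.326, "z": 0.053, "rx": 0.0233, "ry": -0.0169, "rz": -0.1996, "fingers": 0.7},
    {"x": 0.578, "y": -0.326, "z": 0.053, "rx": 0.0233, "ry": -0.0169, "rz": -0.1996, "fingers": 0.7},
    {"x": 0.578, "y": -0.326, "z": 0.053, "rx": 0.0233, "ry": -0.0169, "rz": -0.1996, "fingers": 0.7},
    {"x": 0.578, "y": -0.326, "z": 0.053, "rx": 0.0233, "ry": -0.0169, "rz": -0.1996, "fingers": 0.7},
    {"x": 0.578, "y": -0.326, "z": 0.053, "rx": 0.0233, "ry": -0.0169, "rz": -0.1996, "fingers": 0.7},
    {"x": 0.578, "y": -0.326, "z": 0.053, "rx": 0.0233, "ry": -0.0169, "rz": -0.1996, "fingers": 0.7},
    {"x": 0.578, "y": -0.326, "z": 0.053, "rx": 0.0233, "ry": -0.0169, "rz": -0.1996, "fingers": 0.7},
  ],
)

```text
time: 3.58
ee_pos: [0.568, 0.1055, 0.2386]
eef_rot: [0.578, 0.811, -0.068, -0.05]
ft_force: [0.1, -0.5, -0.8]
width: 0.0608
```

Next I'll check the wrist view from the hover and compare it with the model's prediction.

Run:
```python
from model import *
p=np.load("p.npy");d,y,n=axes(p)
c=viewer.camera("wrist");P=cloud(c);np.save("wP.npy",P);np.savez("w.npz",**c)
im=c["color"][:,:,::-1].copy()
cv2.imwrite("pics/w2raw.png",im)
for X in [leafp(p,0,.127),leafp(p,.012,.127),leafp(p,-.012,.127),bp(p,.19,0,0),bp(p,.19,.015,0),bp(p,.19,-.015,0),leafp(p,.07,.104),leafp(p,-.07,.104)]:
    u=proj(c,X);print(u); cv2.circle(im,tuple(int(v) for v in u),3,(0,0,255),1)
cv2.imwrite("pics/w2.png",im)
st=monitor.read_state();print(st["ee_pos"],st["joint_positions"],leafp(p,0,.127)+n*(D+.09))
```

```text
[279.5091054  222.53011948]
[295.96554684 222.65392515]
[263.04641473 222.40626679]
[169.31370072 333.57901294]
[168.07818652 319.54449032]
[170.51985211 347.27999594]
[371.4262649  249.44802948]
[187.07568132 248.11693851]
[0.56798587 0.10303204 0.23878712] [ 0.24418457  0.44810753 -0.66915551  1.50976296  0.26128173  1.4508255
 -0.12391145] [0.56775932 0.09861738 0.23765195]
```

View pics/w2.png

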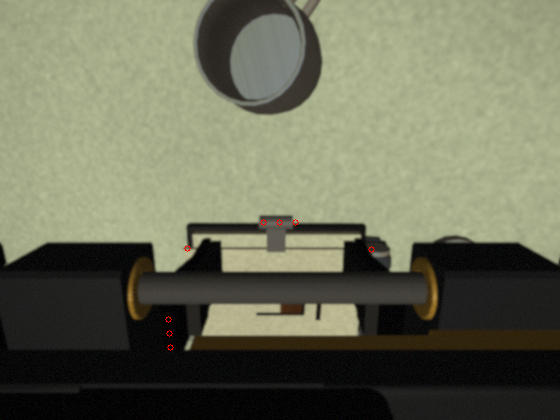

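Run:
```python
from model import *
p=np.load("p.npy");d,y,n=axes(p)
Rt=frame(d,-n); tab=leafp(p,0,.127)-.002*d
print(rel(tab+n*(D+.09),Rt)); print(rel(tab+n*D,Rt),monitor.read_state()["joint_vel"])
```

```text
{'x': -0.0041, 'y': -0.0034, 'z': 0.0014, 'rx': 0.0001, 'ry': -0.0, 'rz': 0.0009}
{'x': -0.0041, 'y': -0.0035, 'z': 0.0914, 'rx': 0.0001, 'ry': -0.0, 'rz': 0.0009} [ 0.03985255 -0.02461461  0.02813865  0.01409393  0.00445717  0.00107563
  0.01294106]
```

drive_tool(
  plan=[
    {"x": -0.001, "y": -0.003, "z": 0.02, "fingers": 0.6},
    {"x": -0.001, "y": -0.003, "z": 0.04, "fingers": 0.6},
    {"x": -0.001, "y": -0.003, "z": 0.05, "fingers": 0.6},
    {"x": -0.001, "y": -0.003, "z": 0.05, "fingers": 0.6},
    {"x": -0.001, "y": -0.003, "z": 0.05, "fingers": 0.6},
  ],
)

```text
validation failed for argument at $.pl...
```

Run:
```python
from model import *
p=np.load("p.npy");d,y,n=axes(p)
c=viewer.camera("wrist");im=c["color"][:,:,::-1].copy()
u=proj(c,leafp(p,0,.127));print(u);cv2.circle(im,tuple(int(v) for v in u),3,(0,0,255),1)
cv2.imwrite("pics/w3.png",im)
Rt=frame(d,-n); tab=leafp(p,0,.127)-.002*d
print(rel(tab+n*D,Rt),monitor.read_state()["joint_vel"])
```

```text
[280.70388516 219.278196  ]
{'x': -0.0026, 'y': -0.003, 'z': 0.0915, 'rx': 0.0001, 'ry': 0.0001, 'rz': 0.0006} [ 0.02617939 -0.01840683  0.0167083   0.00808865 -0.00033495  0.00078758
  0.00324737]
```

View pics/w3.png

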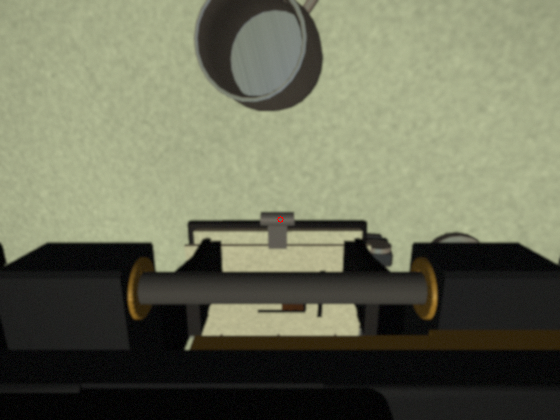

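drive_tool(
  plan=[
    {"x": -0.001, "y": -0.003, "z": 0.02, "rx": 0.0, "ry": 0.0, "rz": 0.0, "fingers": 0.6},
    {"x": -0.001, "y": -0.003, "z": 0.04, "rx": 0.0, "ry": 0.0, "rz": 0.0, "fingers": 0.6},
    {"x": -0.001, "y": -0.003, "z": 0.05, "rx": 0.0, "ry": 0.0, "rz": 0.0, "fingers": 0.6},
    {"x": -0.001, "y": -0.003, "z": 0.05, "rx": 0.0, "ry": 0.0, "rz": 0.0, "fingers": 0.6},
    {"x": -0.001, "y": -0.003, "z": 0.05, "rx": 0.0, "ry": 0.0, "rz": 0.0, "fingers": 0.6},
    {"x": -0.001, "y": -0.003, "z": 0.05, "rx": 0.0, "ry": 0.0, "rz": 0.0, "fingers": 0.6},
  ],
)

```text
time: 4.42
ee_pos: [0.5579, 0.0971, 0.1912]
eef_rot: [0.581, 0.81, -0.068, -0.049]
ft_force: [-0.4, -0.5, -0.3]
width: 0.0522
```

Run:
```python
from model import *
p=np.load("p.npy");d,y,n=axes(p)
c=viewer.camera("wrist");im=c["color"][:,:,::-1].copy()
u=proj(c,leafp(p,0,.127));print(u);cv2.circle(im,tuple(int(v) for v in u),3,(0,0,255),1)
cv2.imwrite("pics/w4.png",im)
Rt=frame(d,-n); tab=leafp(p,0,.127)-.002*d
print(rel(tab+n*D,Rt),monitor.read_state()["joint_vel"])
```

```text
[285.62151337 240.06355859]
{'x': -0.0017, 'y': -0.0003, 'z': 0.0424, 'rx': 0.0004, 'ry': 0.0001, 'rz': 0.0005} [ 6.34336580e-04  1.77822401e-03  9.24740629e-05  2.23626196e-03
  9.83563915e-04 -2.36487064e-03 -4.42543443e-04]
```

View pics/w4.png

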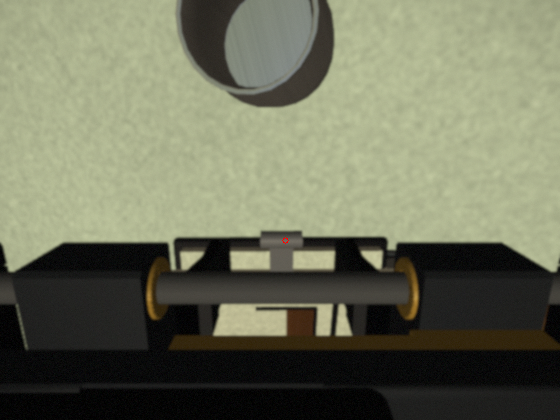

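drive_tool(
  plan=[
    {"x": -0.002, "y": 0.0, "z": 0.02, "rx": 0.0, "ry": 0.0, "rz": 0.0, "fingers": 0.6},
    {"x": -0.002, "y": 0.0, "z": 0.035, "rx": 0.0, "ry": 0.0, "rz": 0.0, "fingers": 0.6},
    {"x": -0.002, "y": 0.0, "z": 0.042, "rx": 0.0, "ry": 0.0, "rz": 0.0, "fingers": 0.6},
    {"x": -0.002, "y": 0.0, "z": 0.042, "rx": 0.0, "ry": 0.0, "rz": 0.0, "fingers": 0.6},
    {"x": -0.002, "y": 0.0, "z": 0.042, "rx": 0.0, "ry": 0.0, "rz": 0.0, "fingers": 0.3},
    {"x": -0.002, "y": 0.0, "z": 0.042, "rx": 0.0, "ry": 0.0, "rz": 0.0, "fingers": 0.1},
    {"x": -0.002, "y": 0.0, "z": 0.042, "rx": 0.0, "ry": 0.0, "rz": 0.0, "fingers": 0.1},
    {"x": -0.002, "y": 0.0, "z": 0.042, "rx": 0.0, "ry": 0.0, "rz": 0.0, "fingers": 0.1},
  ],
  squeeze=15,
)

```text
time: 5.48
ee_pos: [0.5514, 0.0929, 0.1492]
eef_rot: [0.581, 0.81, -0.069, -0.049]
ft_force: [-1.1, 0.6, 0.9]
width: 0.0236
```

Run:
```python
from model import *
p=np.load("p.npy");d,y,n=axes(p)
c=viewer.camera("wrist");im=c["color"][:,:,::-1].copy()
cv2.imwrite("pics/w5.png",im)
st=monitor.read_state();print(st["width"],st["ft_force"],st["ee_pos"],st["time"])
g=st["ee_pos"]+R.from_quat(st["eef_rot"]).apply([0,0,D]);print(g,leafp(p,0,.127)-.002*d)
# arc plan, tool frame, keep orientation
R0=R.from_quat(st["eef_rot"]);q0=p[4]
for q in np.linspace(q0,np.pi,12)[1:]:
    dl=leafp(np.r_[p[:4],q],0,.127)-leafp(p,0,.127); print(round(q,2),np.round(R0.inv().apply(dl),4))
```

```text
0.023409722079106802 [-1.20057414 -0.56524912  1.50694447] [0.55137918 0.09289338 0.149108  ] 5.525
[0.54211287 0.08975836 0.09193889] [0.5420675  0.09000627 0.09213983]
0.48 [-0.0114 -0.     -0.0317]
0.74 [-0.0308 -0.     -0.0594]
1.01 [-0.0567 -0.0001 -0.0809]
1.28 [-0.0874 -0.0002 -0.0949]
1.54 [-0.1207 -0.0003 -0.1002]
1.81 [-0.1543 -0.0004 -0.0967]
2.08 [-0.1857 -0.0005 -0.0844]
2.34 [-0.2128 -0.0007 -0.0643]
2.61 [-0.2336 -0.0008 -0.0377]
2.88 [-0.2467 -0.0008 -0.0067]
3.14 [-0.2512 -0.0009  0.0268]
```

View pics/w5.png

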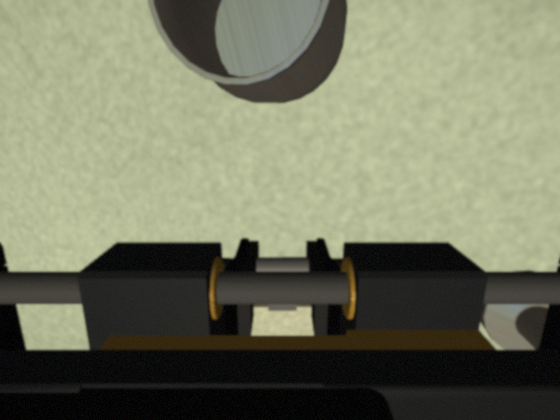

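drive_tool(
  plan=[
    {"x": -0.0047, "y": 0.0, "z": -0.0163, "rx": 0.0, "ry": 0.0, "rz": 0.0, "fingers": 0.1},
    {"x": -0.0114, "y": 0.0, "z": -0.0317, "rx": 0.0, "ry": 0.0, "rz": 0.0, "fingers": 0.1},
    {"x": -0.0201, "y": 0.0, "z": -0.0461, "rx": 0.0, "ry": 0.0, "rz": 0.0, "fingers": 0.1},
    {"x": -0.0308, "y": 0.0, "z": -0.0594, "rx": 0.0, "ry": 0.0, "rz": 0.0, "fingers": 0.1},
    {"x": -0.0428, "y": 0.0, "z": -0.0708, "rx": 0.0, "ry": 0.0, "rz": 0.0, "fingers": 0.1},
    {"x": -0.0567, "y": 0.0, "z": -0.0809, "rx": 0.0, "ry": 0.0, "rz": 0.0, "fingers": 0.1},
    {"x": -0.0717, "y": 0.0, "z": -0.089, "rx": 0.0, "ry": 0.0, "rz": 0.0, "fingers": 0.1},
    {"x": -0.0874, "y": 0.0, "z": -0.0949, "rx": 0.0, "ry": 0.0, "rz": 0.0, "fingers": 0.1},
    {"x": -0.1038, "y": 0.0, "z": -0.0987, "rx": 0.0, "ry": 0.0, "rz": 0.0, "fingers": 0.1},
    {"x": -0.1207, "y": 0.0, "z": -0.1002, "rx": 0.0, "ry": 0.0, "rz": 0.0, "fingers": 0.1},
    {"x": -0.1207, "y": 0.0, "z": -0.1002, "rx": 0.0, "ry": 0.0, "rz": 0.0, "fingers": 0.1},
  ],
)

```text
time: 6.9
ee_pos: [0.6069, -0.0174, 0.2479]
eef_rot: [0.581, 0.809, -0.068, -0.049]
ft_force: [1.9, 1.2, -4.0]
width: 0.0239
```

Run:
```python
from model import *
p=np.load("p.npy")
c=viewer.camera("scene");cv2.imwrite("pics/s6.png",cv2.resize(c["color"][120:290,180:400,::-1],None,fx=3,fy=3))
st=monitor.read_state();print(st["width"],st["ft_force"],st["ee_pos"],st["time"])
g=st["ee_pos"]+R.from_quat(st["eef_rot"]).apply([0,0,D]);print(g,leafp(np.r_[p[:4],1.54],0,.127))
```

```text
0.023350435260302668 [ 1.66460521  2.45383134 -4.62882882] [ 0.60647497 -0.01621262  0.24791875] 6.95
[ 0.59724239 -0.01930887  0.19074207] [ 0.59829819 -0.01798413  0.19063464]
```

View pics/s6.png

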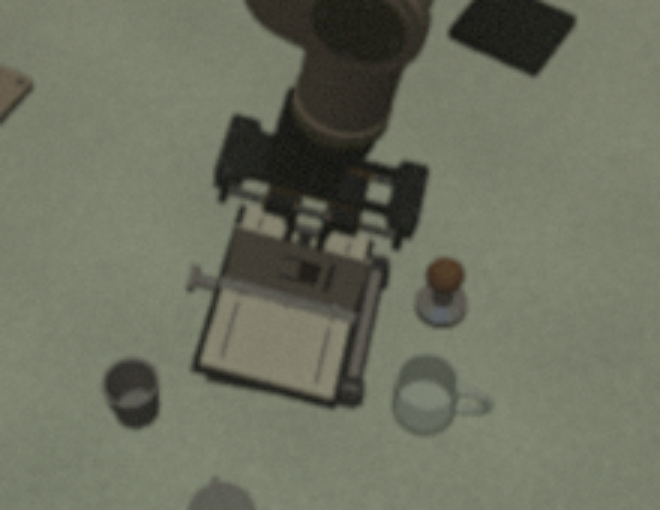

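drive_tool(
  plan=[
    {"x": -0.0167, "y": 0.0, "z": 0.0005, "rx": 0.0, "ry": 0.0, "rz": 0.0, "fingers": 0.1},
    {"x": -0.0336, "y": 0.0, "z": 0.0035, "rx": 0.0, "ry": 0.0, "rz": 0.0, "fingers": 0.1},
    {"x": -0.0499, "y": 0.0, "z": 0.0086, "rx": 0.0, "ry": 0.0, "rz": 0.0, "fingers": 0.1},
    {"x": -0.065, "y": 0.0, "z": 0.0158, "rx": 0.0, "ry": 0.0, "rz": 0.0, "fingers": 0.1},
    {"x": -0.0793, "y": 0.0, "z": 0.0249, "rx": 0.0, "ry": 0.0, "rz": 0.0, "fingers": 0.1},
    {"x": -0.0921, "y": 0.0, "z": 0.0359, "rx": 0.0, "ry": 0.0, "rz": 0.0, "fingers": 0.1},
    {"x": -0.1033, "y": 0.0, "z": 0.0484, "rx": 0.0, "ry": 0.0, "rz": 0.0, "fingers": 0.1},
    {"x": -0.1129, "y": 0.0, "z": 0.0625, "rx": 0.0, "ry": 0.0, "rz": 0.0, "fingers": 0.1},
    {"x": -0.1206, "y": 0.0, "z": 0.0778, "rx": 0.0, "ry": 0.0, "rz": 0.0, "fingers": 0.1},
    {"x": -0.126, "y": 0.0, "z": 0.0935, "rx": 0.0, "ry": 0.0, "rz": 0.0, "fingers": 0.1},
    {"x": -0.1292, "y": 0.0, "z": 0.1089, "rx": 0.0, "ry": 0.0, "rz": 0.0, "fingers": 0.1},
    {"x": -0.1303, "y": 0.0, "z": 0.1215, "rx": 0.0, "ry": 0.0, "rz": 0.0, "fingers": 0.1},
  ],
)

```text
time: 8.45
ee_pos: [0.6288, -0.1464, 0.1271]
eef_rot: [0.581, 0.81, -0.069, -0.049]
ft_force: [3.7, 3.8, 0.0]
width: 0.0235
```

Run:
```python
from model import *
p=np.load("p.npy")
c=viewer.camera("scene");cv2.imwrite("pics/s7.png",cv2.resize(c["color"][120:290,180:400,::-1],None,fx=3,fy=3))
st=monitor.read_state();print(st["width"],st["ft_force"],st["ee_pos"],st["time"])
g=st["ee_pos"]+R.from_quat(st["eef_rot"]).apply([0,0,D]);print(g)
for q in (2.8,2.9,3.,3.1,3.14):print(q,leafp(np.r_[p[:4],q],0,.127))
```

```text
0.02321626323612775 [ 9.30259041  1.4936777  -3.15769891] [ 0.6282519  -0.14665674  0.12545443] 8.5
[ 0.61896369 -0.14978362  0.06828843]
2.8 [ 0.62398393 -0.1397041   0.10746343]
2.9 [ 0.62318655 -0.14382034  0.0954811 ]
3.0 [ 0.62194874 -0.14678475  0.08319958]
3.1 [ 0.62028288 -0.14856769  0.07074158]
3.14 [ 0.61950027 -0.14894567  0.06573682]
```

View pics/s7.png

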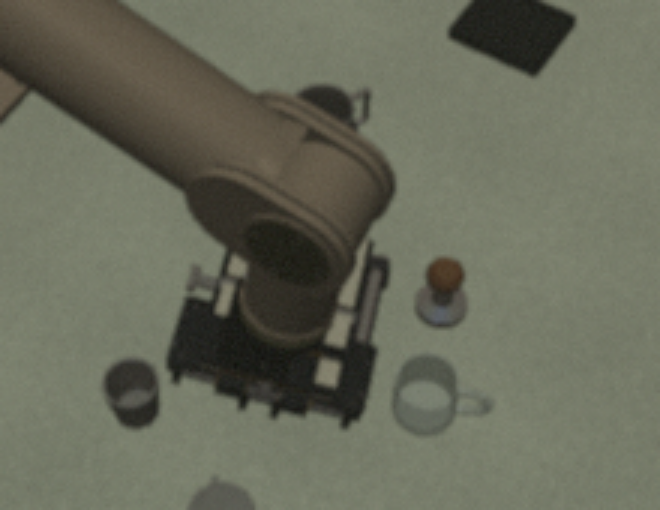

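drive_tool(
  plan=[
    {"x": 0.0, "y": 0.0, "z": 0.001, "rx": 0.0, "ry": 0.0, "rz": 0.0, "fingers": 0.1},
    {"x": 0.0, "y": 0.0, "z": 0.001, "rx": 0.0, "ry": 0.0, "rz": 0.0, "fingers": 0.1},
    {"x": 0.0, "y": 0.0, "z": 0.0, "rx": 0.0, "ry": 0.0, "rz": 0.0, "fingers": 0.6},
    {"x": 0.0, "y": 0.0, "z": 0.0, "rx": 0.0, "ry": 0.0, "rz": 0.0, "fingers": 0.6},
    {"x": 0.0, "y": 0.0, "z": 0.0, "rx": 0.0, "ry": 0.0, "rz": 0.0, "fingers": 0.6},
    {"x": 0.0, "y": 0.0, "z": -0.02, "rx": 0.0, "ry": 0.0, "rz": 0.0, "fingers": 0.6},
    {"x": 0.0, "y": 0.0, "z": -0.06, "rx": 0.0, "ry": 0.0, "rz": 0.0, "fingers": 0.6},
    {"x": 0.0, "y": 0.0, "z": -0.12, "rx": 0.0, "ry": 0.0, "rz": 0.0, "fingers": 0.6},
    {"x": 0.0, "y": 0.0, "z": -0.13, "rx": 0.0, "ry": 0.0, "rz": 0.0, "fingers": 0.6},
    {"x": 0.0, "y": 0.0, "z": -0.13, "rx": 0.0, "ry": 0.0, "rz": 0.0, "fingers": 0.6},
    {"x": 0.0, "y": 0.0, "z": -0.13, "rx": 0.0, "ry": 0.0, "rz": 0.0, "fingers": 0.6},
  ],
)

```text
time: 9.88
ee_pos: [0.6488, -0.1391, 0.2549]
eef_rot: [0.581, 0.81, -0.069, -0.05]
ft_force: [-0.3, -0.8, -0.5]
width: 0.0524
```

Run:
```python
from model import *
p=np.load("p.npy")
c=viewer.camera("scene");cv2.imwrite("pics/s8.png",cv2.resize(c["color"][120:290,180:400,::-1],None,fx=3,fy=3))
st=monitor.read_state();print(st["width"],st["ft_force"],st["ee_pos"],st["time"],st["joint_positions"],st["joint_vel"])
d,y,n=axes(p)
# board grasp: hinge dir; tool y = -y_e, pointing straight down with slight forward tilt
bar=bp(p,.19,0,0); c_,s_=np.cos(p[2]),np.sin(p[2])
for t in (0,.3):
    zt=np.array([c_*np.sin(t),s_*np.sin(t),-np.cos(t)]); Rt=frame(-y,zt)
    print(t,rel(bar-zt*(D+.09),Rt))
```

```text
0.05235220696844068 [ 0.32261954  0.58059619 -0.08707732] [ 0.64876115 -0.13916511  0.2547463 ] 9.925 [ 0.46299496  0.59067595 -0.54654184  1.24629611  0.34264039  1.54940675
  0.26001161] [ 0.00088402  0.00289577 -0.00085114 -0.00161996  0.00075341  0.00198449
  0.00128831]
0 {'x': 0.1274, 'y': -0.126, 'z': 0.062, 'rx': -0.0215, 'ry': 0.0213, 'rz': 0.2499}
0.3 {'x': 0.1276, 'y': -0.1679, 'z': 0.076, 'rx': -0.059, 'ry': 0.0587, 'rz': 0.2455}
```

View pics/s8.png

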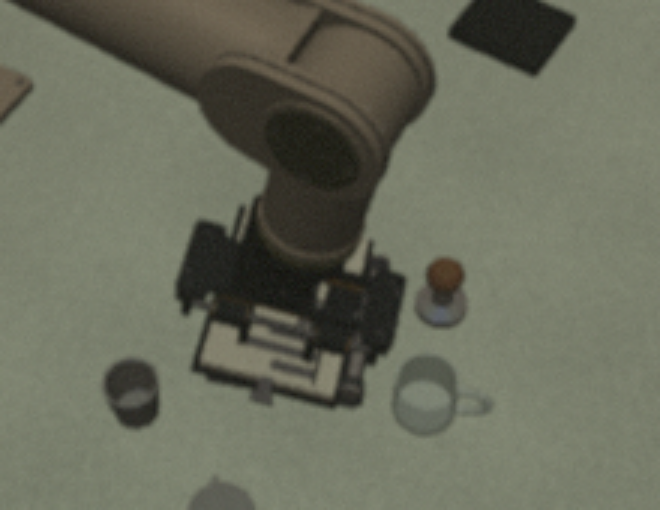

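drive_tool(
  plan=[
    {"x": 0.03, "y": -0.03, "z": -0.01, "rx": -0.003, "ry": 0.003, "rz": 0.029, "fingers": 0.7},
    {"x": 0.06, "y": -0.06, "z": -0.01, "rx": -0.006, "ry": 0.006, "rz": 0.058, "fingers": 0.7},
    {"x": 0.09, "y": -0.09, "z": 0.0, "rx": -0.01, "ry": 0.01, "rz": 0.09, "fingers": 0.7},
    {"x": 0.127, "y": -0.126, "z": 0.062, "rx": -0.0215, "ry": 0.0213, "rz": 0.2499, "fingers": 0.7},
    {"x": 0.127, "y": -0.126, "z": 0.062, "rx": -0.0215, "ry": 0.0213, "rz": 0.2499, "fingers": 0.7},
    {"x": 0.127, "y": -0.126, "z": 0.062, "rx": -0.0215, "ry": 0.0213, "rz": 0.2499, "fingers": 0.7},
    {"x": 0.127, "y": -0.126, "z": 0.062, "rx": -0.0215, "ry": 0.0213, "rz": 0.2499, "fingers": 0.7},
    {"x": 0.127, "y": -0.126, "z": 0.062, "rx": -0.0215, "ry": 0.0213, "rz": 0.2499, "fingers": 0.7},
    {"x": 0.127, "y": -0.126, "z": 0.062, "rx": -0.0215, "ry": 0.0213, "rz": 0.2499, "fingers": 0.7},
    {"x": 0.127, "y": -0.126, "z": 0.062, "rx": -0.0215, "ry": 0.0213, "rz": 0.2499, "fingers": 0.7},
    {"x": 0.127, "y": -0.126, "z": 0.062, "rx": -0.0215, "ry": 0.0213, "rz": 0.2499, "fingers": 0.7},
    {"x": 0.127, "y": -0.126, "z": 0.062, "rx": -0.0215, "ry": 0.0213, "rz": 0.2499, "fingers": 0.7},
  ],
)

```text
time: 11.42
ee_pos: [0.4811, -0.062, 0.2161]
eef_rot: [0.987, 0.161, 0.001, 0.0]
ft_force: [0.2, -0.3, -0.3]
width: 0.0609
```

```bash
cat > look.py <<'E'
from model import *
import sys
p=np.load("p.npy");d,y,n=axes(p)
c=viewer.camera("wrist");im=c["color"][:,:,::-1].copy()
for w in (0,.015,-.015):
    u=proj(c,bp(p,.19,w,0));print(u);cv2.circle(im,tuple(int(v) for v in u),3,(0,0,255),1)
cv2.imwrite(sys.argv[1],im)
bar=bp(p,.19,0,0);zt=np.array([0,0,-1.]);Rt=frame(-y,zt)
st=monitor.read_state()
print(rel(bar-zt*D,Rt),st["joint_positions"],st["joint_vel"],st["time"])
E
python3 look.py pics/w9.png
```

```text
[281.05159269 214.47161993]
[260.29572619 214.46780609]
[301.80145051 214.47543266]
{'x': -0.0008, 'y': -0.0006, 'z': 0.0909, 'rx': 0.0001, 'ry': -0.0003, 'rz': 0.0001} [ 0.48688071  0.11547396 -0.47728459  1.89871042  0.05843875  1.13899247
 -1.25875836] [-0.00136859 -0.00184507 -0.00161496 -0.00038945 -0.00094375  0.00055764
 -0.00574973] 11.475
```

View pics/w9.png

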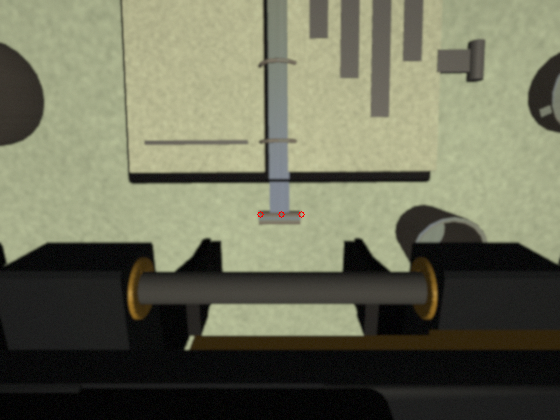

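drive_tool(
  plan=[
    {"x": -0.0025, "y": -0.0005, "z": 0.03, "rx": 0.0, "ry": 0.0, "rz": 0.0, "fingers": 0.7},
    {"x": -0.0025, "y": -0.0005, "z": 0.06, "rx": 0.0, "ry": 0.0, "rz": 0.0, "fingers": 0.7},
    {"x": -0.0025, "y": -0.0005, "z": 0.08, "rx": 0.0, "ry": 0.0, "rz": 0.0, "fingers": 0.7},
    {"x": -0.0025, "y": -0.0005, "z": 0.091, "rx": 0.0, "ry": 0.0, "rz": 0.0, "fingers": 0.7},
    {"x": -0.0025, "y": -0.0005, "z": 0.091, "rx": 0.0, "ry": 0.0, "rz": 0.0, "fingers": 0.7},
    {"x": -0.0025, "y": -0.0005, "z": 0.091, "rx": 0.0, "ry": 0.0, "rz": 0.0, "fingers": 0.5},
    {"x": -0.0025, "y": -0.0005, "z": 0.091, "rx": 0.0, "ry": 0.0, "rz": 0.0, "fingers": 0.2},
    {"x": -0.0025, "y": -0.0005, "z": 0.091, "rx": 0.0, "ry": 0.0, "rz": 0.0, "fingers": 0.2},
    {"x": -0.0025, "y": -0.0005, "z": 0.091, "rx": 0.0, "ry": 0.0, "rz": 0.0, "fingers": 0.2},
    {"x": -0.0025, "y": -0.0005, "z": 0.091, "rx": 0.0, "ry": 0.0, "rz": 0.0, "fingers": 0.2},
  ],
  squeeze=50,
)

```text
time: 12.72
ee_pos: [0.4785, -0.0609, 0.1253]
eef_rot: [0.987, 0.162, 0.001, -0.0]
ft_force: [-2.9, 4.5, 2.7]
width: 0.0287
```

```bash
python3 look.py pics/w10.png
python3 - <<'E'
from model import *
p=np.load("p.npy")
st=monitor.read_state();print(st["width"],st["ft_force"],st["torque"])
R0=R.from_quat(st["eef_rot"]); g=st["ee_pos"]+R0.apply([0,0,D]);print(g)
for a in list(np.linspace(p[3],1.047,12)[1:])+[1.07,1.09]:
    print(round(a,3),np.round(R0.inv().apply(bp(np.r_[p[:3],a],.19,0,0)-bp(p,.19,0,0)),4))
E
```

```text
[285.06999118 264.99774607]
[253.0695574 264.9844773]
[317.06382098 265.0110121 ]
{'x': 0.0014, 'y': 0.0013, 'z': 0.0001, 'rx': -0.0001, 'ry': -0.0003, 'rz': 0.0002} [ 0.4653579   0.22784439 -0.47098771  1.99228665  0.1249894   0.94796682
 -1.31458117] [-0.00224653 -0.0009712  -0.00114266  0.00010258  0.00064247  0.00169747
 -0.00056262] 12.775
0.028552277131641046 [-1.88667979  5.98316223  2.17758665] [ 1.24959653  0.61406043 -0.0238209 ]
[ 0.4785705  -0.06079419  0.06732099]
0.25 [ 0.0032 -0.     -0.0148]
0.33 [ 0.0075 -0.     -0.0293]
0.41 [ 0.013  -0.     -0.0434]
0.489 [ 0.0196 -0.     -0.057 ]
0.569 [ 0.0273 -0.     -0.0701]
0.649 [ 0.036  -0.     -0.0825]
0.728 [ 0.0456 -0.     -0.0941]
0.808 [ 0.0561 -0.     -0.105 ]
0.888 [ 0.0675 -0.     -0.115 ]
0.967 [ 0.0796 -0.     -0.1241]
1.047 [ 0.0924 -0.     -0.1321]
1.07 [ 0.0962 -0.     -0.1343]
1.09 [ 0.0996 -0.     -0.136 ]
```

View pics/w10.png

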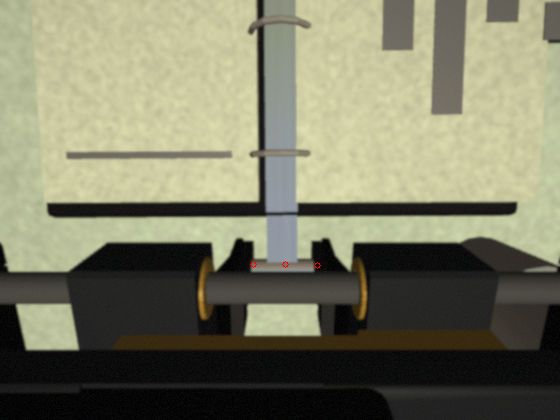

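drive_tool(
  plan=[
    {"x": 0.0015, "y": 0.0, "z": -0.0075, "rx": 0.0, "ry": 0.0, "rz": 0.0, "fingers": 0.2},
    {"x": 0.0032, "y": 0.0, "z": -0.0148, "rx": 0.0, "ry": 0.0, "rz": 0.0, "fingers": 0.2},
    {"x": 0.0075, "y": 0.0, "z": -0.0293, "rx": 0.0, "ry": 0.0, "rz": 0.0, "fingers": 0.2},
    {"x": 0.013, "y": 0.0, "z": -0.0434, "rx": 0.0, "ry": 0.0, "rz": 0.0, "fingers": 0.2},
    {"x": 0.0196, "y": 0.0, "z": -0.057, "rx": 0.0, "ry": 0.0, "rz": 0.0, "fingers": 0.2},
    {"x": 0.0273, "y": 0.0, "z": -0.0701, "rx": 0.0, "ry": 0.0, "rz": 0.0, "fingers": 0.2},
    {"x": 0.0273, "y": 0.0, "z": -0.0701, "rx": 0.0, "ry": 0.0, "rz": 0.0, "fingers": 0.2},
    {"x": 0.0273, "y": 0.0, "z": -0.0701, "rx": 0.0, "ry": 0.0, "rz": 0.0, "fingers": 0.2},
  ],
)

```text
time: 13.78
ee_pos: [0.5043, -0.052, 0.1959]
eef_rot: [0.987, 0.162, 0.001, -0.0]
ft_force: [-4.6, 6.1, 3.6]
width: 0.0287
```

Run:
```python
from model import *
p=np.load("p.npy")
c=viewer.camera("wrist");cv2.imwrite("pics/w11.png",c["color"][:,:,::-1])
st=monitor.read_state();print(st["width"],st["ft_force"],st["torque"],st["time"])
R0=R.from_quat(st["eef_rot"]); g=st["ee_pos"]+R0.apply([0,0,D]);print(g, bp(np.r_[p[:3],.569],.19,0,0))
```

```text
0.028709672877103822 [-3.56017982  6.563896    2.76480818] [1.42715871e+00 1.01395486e+00 3.36605453e-04] 13.825
[ 0.50433284 -0.05198137  0.13783394] [ 0.50605903 -0.05302421  0.13737008]
```

View pics/w11.png

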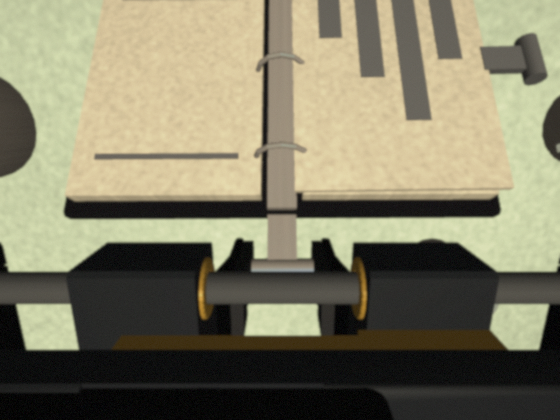

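drive_tool(
  plan=[
    {"x": 0.0042, "y": 0.0, "z": -0.0063, "rx": 0.0, "ry": 0.0, "rz": 0.0, "fingers": 0.2},
    {"x": 0.0087, "y": 0.0, "z": -0.0124, "rx": 0.0, "ry": 0.0, "rz": 0.0, "fingers": 0.2},
    {"x": 0.0183, "y": 0.0, "z": -0.024, "rx": 0.0, "ry": 0.0, "rz": 0.0, "fingers": 0.2},
    {"x": 0.0288, "y": 0.0, "z": -0.0349, "rx": 0.0, "ry": 0.0, "rz": 0.0, "fingers": 0.2},
    {"x": 0.0402, "y": 0.0, "z": -0.0449, "rx": 0.0, "ry": 0.0, "rz": 0.0, "fingers": 0.2},
    {"x": 0.0523, "y": 0.0, "z": -0.054, "rx": 0.0, "ry": 0.0, "rz": 0.0, "fingers": 0.2},
    {"x": 0.0651, "y": 0.0, "z": -0.062, "rx": 0.0, "ry": 0.0, "rz": 0.0, "fingers": 0.2},
    {"x": 0.0651, "y": 0.0, "z": -0.062, "rx": 0.0, "ry": 0.0, "rz": 0.0, "fingers": 0.2},
    {"x": 0.0651, "y": 0.0, "z": -0.062, "rx": 0.0, "ry": 0.0, "rz": 0.0, "fingers": 0.2},
  ],
)

```text
time: 14.95
ee_pos: [0.5658, -0.0311, 0.2578]
eef_rot: [0.987, 0.162, 0.001, -0.001]
ft_force: [-4.2, 6.3, 1.8]
width: 0.0285
```

Run:
```python
from model import *
p=np.load("p.npy")
np.savez("w12.npz",**viewer.camera("wrist"));c=np.load("w12.npz")
cv2.imwrite("pics/w12.png",c["color"][:,:,::-1])
st=monitor.read_state();print(st["width"],st["ft_force"],st["torque"],st["time"])
R0=R.from_quat(st["eef_rot"]); g=st["ee_pos"]+R0.apply([0,0,D]);print(g, bp(np.r_[p[:3],1.047],.19,0,0),np.arcsin((g[2]-.035)/.19))
# plane of -y/+y page
P=cloud(c); h=np.isfinite(P[...,2])
m=np.zeros(P.shape[:2],bool);
for u0,u1,v0,v1 in [(120,240,20,180)]: m[v0:v1,u0:u1]=True
q=P[m];z=c["depth"][m];q=q[(z>.05)]
ce=np.median(q,0);q=q[np.linalg.norm(q-ce,axis=1)<.1]
for _ in range(3):
    ce=q.mean(0);nn=np.linalg.svd(q-ce,full_matrices=False)[2][2];q=q[abs((q-ce)@nn)<.004]
print(ce,nn,np.arccos(abs(nn[2])))
```

```text
0.02870424546886902 [-2.41843789  6.01222923  0.17970841] [ 1.3853061   0.91304149 -0.03785078] 15.0
[ 0.56578255 -0.03097648  0.19975064] [ 0.56771892 -0.03235769  0.19952606] 1.049368054722146
[0.60689919 0.05032887 0.10726483] [-0.81646362 -0.294927   -0.49639221] 1.0513584816184882
```

View pics/w12.png

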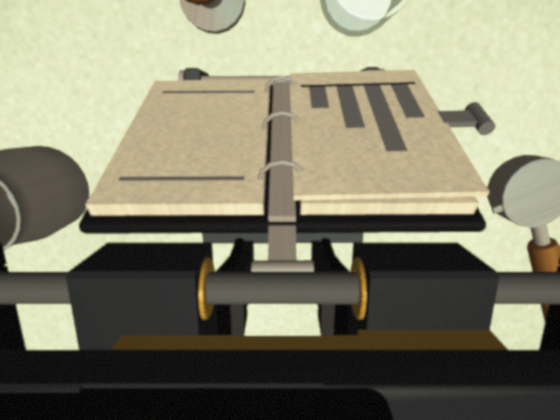

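drive_tool(
  plan=[
    {"x": 0.0, "y": 0.0, "z": 0.0, "rx": 0.0, "ry": 0.0, "rz": 0.0, "fingers": 0.5},
    {"x": 0.0, "y": 0.0, "z": 0.0, "rx": 0.0, "ry": 0.0, "rz": 0.0, "fingers": 0.7},
    {"x": 0.0, "y": 0.0, "z": 0.0, "rx": 0.0, "ry": 0.0, "rz": 0.0, "fingers": 0.7},
    {"x": 0.0, "y": 0.0, "z": 0.0, "rx": 0.0, "ry": 0.0, "rz": 0.0, "fingers": 0.7},
    {"x": 0.0, "y": 0.0, "z": -0.02, "rx": 0.0, "ry": 0.0, "rz": 0.0, "fingers": 0.7},
    {"x": 0.0, "y": 0.0, "z": -0.05, "rx": 0.0, "ry": 0.0, "rz": 0.0, "fingers": 0.7},
    {"x": 0.0, "y": 0.0, "z": -0.09, "rx": 0.0, "ry": 0.0, "rz": 0.0, "fingers": 0.7},
    {"x": -0.02, "y": 0.0, "z": -0.12, "rx": 0.0, "ry": 0.0, "rz": 0.0, "fingers": 0.7},
    {"x": -0.02, "y": 0.0, "z": -0.12, "rx": 0.0, "ry": 0.0, "rz": 0.0, "fingers": 0.7},
    {"x": -0.02, "y": 0.0, "z": -0.12, "rx": 0.0, "ry": 0.0, "rz": 0.0, "fingers": 0.7},
  ],
)

```text
time: 16.25
ee_pos: [0.5469, -0.0393, 0.3769]
eef_rot: [0.987, 0.161, 0.001, 0.0]
ft_force: [-0.1, 0.3, 1.0]
width: 0.0612
```

```bash
cat > chk.py <<'E'
from model import *
import sys
c=viewer.camera("wrist")
cv2.imwrite(f"pics/{sys.argv[1]}.png",c["color"][:,:,::-1])
c2=viewer.camera("scene");cv2.imwrite(f"pics/{sys.argv[1]}s.png",cv2.resize(c2["color"][120:290,180:400,::-1],None,fx=3,fy=3))
st=monitor.read_state();print(st["width"],st["ft_force"],st["time"])
p=np.load("p.npy")
P=cloud(c);cc,s=np.cos(p[2]),np.sin(p[2])
L=(P-[p[0],p[1],0])@np.array([[cc,-s,0],[s,cc,0],[0,0,1]]) # easel frame
for nm,lo,hi in [("+y page",.02,.09),("-y leaf",-.09,-.02)]:
    m=(L[...,1]>lo)&(L[...,1]<hi)&(L[...,2]>.06)&(L[...,2]<.17)&(L[...,0]>-.12)&(L[...,0]<.03)&(c["depth"]>.05)
    q=L[m]; ce=q.mean(0)
    for _ in range(4):
        ce=q.mean(0);nn=np.linalg.svd(q-ce,full_matrices=False)[2][2];q=q[abs((q-ce)@nn)<.004]
    nn*=np.sign(nn[2]); print(nm,len(q),"normal",np.round(nn,3),"lean",np.arctan2(nn[0],nn[2]))
E
python3 chk.py w13
```

```text
0.06122588381725728 [ 0.01294013 -0.08989236 -0.12763642] 16.35
+y page 4855 normal [0.861 0.006 0.508] lean 1.0378822023889143
-y leaf 4798 normal [0.86  0.031 0.509] lean 1.0362224733895389
```

View pics/w13.png

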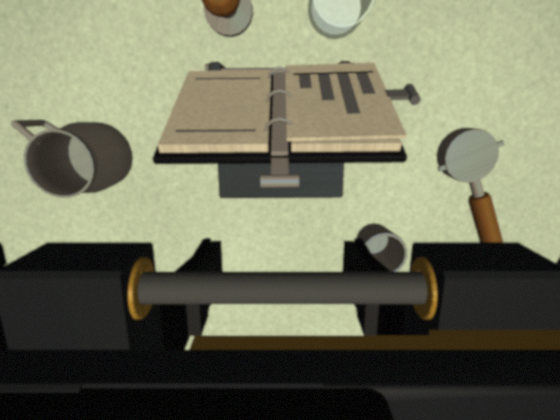

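The board leans at about 1.04 rad (59.5°) with the gripper clear. The bar-chart face lies flat at pixel (335,90), about 0.03 rad from the page. Next I'll wait out the two seconds.

drive_tool(
  plan=[
    {"x": 0, "y": 0, "z": 0, "rx": 0, "ry": 0, "rz": 0, "fingers": 0.7},
    {"x": 0, "y": 0, "z": 0, "rx": 0, "ry": 0, "rz": 0, "fingers": 0.7},
    {"x": 0, "y": 0, "z": 0, "rx": 0, "ry": 0, "rz": 0, "fingers": 0.7},
    {"x": 0, "y": 0, "z": 0, "rx": 0, "ry": 0, "rz": 0, "fingers": 0.7},
    {"x": 0, "y": 0, "z": 0, "rx": 0, "ry": 0, "rz": 0, "fingers": 0.7},
    {"x": 0, "y": 0, "z": 0, "rx": 0, "ry": 0, "rz": 0, "fingers": 0.7},
    {"x": 0, "y": 0, "z": 0, "rx": 0, "ry": 0, "rz": 0, "fingers": 0.7},
    {"x": 0, "y": 0, "z": 0, "rx": 0, "ry": 0, "rz": 0, "fingers": 0.7},
    {"x": 0, "y": 0, "z": 0, "rx": 0, "ry": 0, "rz": 0, "fingers": 0.7},
    {"x": 0, "y": 0, "z": 0, "rx": 0, "ry": 0, "rz": 0, "fingers": 0.7},
    {"x": 0, "y": 0, "z": 0, "rx": 0, "ry": 0, "rz": 0, "fingers": 0.7},
    {"x": 0, "y": 0, "z": 0, "rx": 0, "ry": 0, "rz": 0, "fingers": 0.7},
  ],
)

```text
time: 17.85
ee_pos: [0.5469, -0.0392, 0.3775]
eef_rot: [0.987, 0.161, 0.001, 0.0]
ft_force: [-0.0, 1.1, -0.1]
width: 0.0606
```

drive_tool(
  plan=[
    {"x": 0, "y": 0, "z": 0, "rx": 0, "ry": 0, "rz": 0, "fingers": 0.7},
    {"x": 0, "y": 0, "z": 0, "rx": 0, "ry": 0, "rz": 0, "fingers": 0.7},
    {"x": 0, "y": 0, "z": 0, "rx": 0, "ry": 0, "rz": 0, "fingers": 0.7},
    {"x": 0, "y": 0, "z": 0, "rx": 0, "ry": 0, "rz": 0, "fingers": 0.7},
    {"x": 0, "y": 0, "z": 0, "rx": 0, "ry": 0, "rz": 0, "fingers": 0.7},
    {"x": 0, "y": 0, "z": 0, "rx": 0, "ry": 0, "rz": 0, "fingers": 0.7},
    {"x": 0, "y": 0, "z": 0, "rx": 0, "ry": 0, "rz": 0, "fingers": 0.7},
    {"x": 0, "y": 0, "z": 0, "rx": 0, "ry": 0, "rz": 0, "fingers": 0.7},
    {"x": 0, "y": 0, "z": 0, "rx": 0, "ry": 0, "rz": 0, "fingers": 0.7},
    {"x": 0, "y": 0, "z": 0, "rx": 0, "ry": 0, "rz": 0, "fingers": 0.7},
    {"x": 0, "y": 0, "z": 0, "rx": 0, "ry": 0, "rz": 0, "fingers": 0.7},
    {"x": 0, "y": 0, "z": 0, "rx": 0, "ry": 0, "rz": 0, "fingers": 0.7},
  ],
)

```text
time: 19.35
ee_pos: [0.5469, -0.0392, 0.3775]
eef_rot: [0.987, 0.161, 0.001, 0.0]
ft_force: [0.0, 0.1, -1.0]
width: 0.0608
```

```bash
python3 chk.py w14
```

```text
0.06104074932381669 [-0.04447722 -0.2194885  -0.15959065] 19.45
+y page 4845 normal [0.862 0.006 0.508] lean 1.038273521558987
-y leaf 4773 normal [0.86  0.031 0.509] lean 1.0364133666433848
```

View pics/w14s.png

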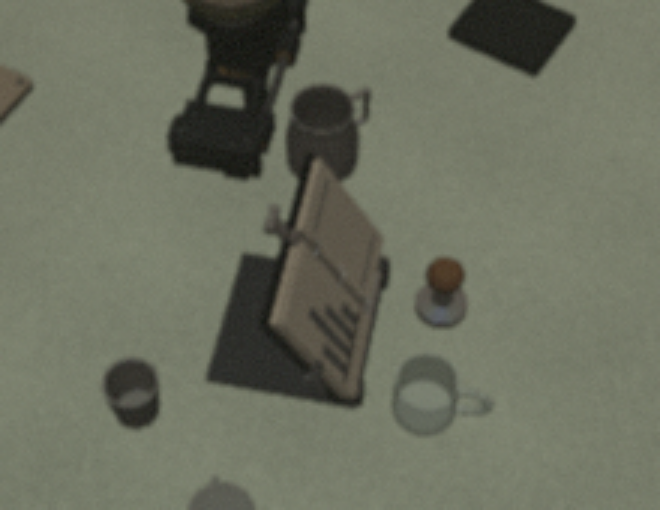

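The board has held steady with the leaf flat and the chart showing, and the things around it haven't moved.

```bash
python3 -c "
from bench import workorder
print(workorder.close_job())"
```

```text
the job is handed in; nothing more can be done
None
```

The easel is ready and the job is handed in at about 19.5 s of the 67 s; it gave no verdict. I turned the leaf over the rings onto the -y page, so its bar-chart face now shows. Then I raised the board by its grip bar, let go and moved clear.

- **Board:** the depth camera put the lean at 1.038 rad (59.5°) just after I let go, and the same 3.1 s later. The gripper was about 12 cm above the bar, with no real force on the wrist.
- **Leaf:** its surface lies within about 0.03 rad of the opposite page.
- **Other things:** the ones near the easel look unmoved in the pictures. I didn't measure them again, and I didn't check the brush at the end.
- **Problems:** two move calls were refused because rows left out some keys, and nothing moved. The easel position I worked from was about 2 mm off in the wrist camera views, so I corrected for that before each grasp.

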